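# Return the press mandrels to their graded stand in order of size

### The arm

A 6-joint arm with a two-finger parallel gripper is mounted at the origin on the work surface; the furniture and walls round the work are solid. World frame = base frame: x ahead of the robot, y to its left, z up, the work surface at z = 0. Lengths are in m, angles in degrees, forces in N, time in s.
With the tool pointing down it reaches from about 0.15 to 0.775 m from the base axis. Payload 6.1 kg.
Tool frame: the origin (TCP) lies at the very end of the fingers, on their centre line; the grasp point (between the pads) lies 19 mm behind it (bot.grip_point_offset is the distance from the TCP to the grasp point, in m); x points along the fingers, z is the direction in which the jaws open and shut, and the axes are right-handed (so a half turn about x gives the same grasp; the last joint's range is limited). The gripper opens to 85 mm and grips with 20 to 120 N. Pads are 22 mm wide; open, the fingers measure 114 mm over their backs; the gripper's body (76 mm by 85 mm) begins 54 mm behind the grasp point. The pads swing forward as they close: fully open they stand 13 mm farther back than shut.
Start: joints at [-72.422, 7.208, -2.269, 80.523, 0, 90], TCP at [0.159, -0.5, 0.231] pointing down, gripper open.
Joint ranges: [-155.77, 155.77], [-54.66, 111.73], [-72.52, 77.12], [-102.08, 115.82], [-83.92, 84.16], [-180, 180]. Speed limits (degrees/s): [136.94, 136.94, 172.46, 180, 180, 180].

### API

Orientations are given as [roll, pitch, yaw] about the fixed x, y, z axes, in that order (R = Rz(yaw) Ry(pitch) Rx(roll)).
In Python, from workcell import bot, read_camera, find_in, cut_out gives the robot as it stands. Calls block until the motion is done:
- bot.move_pose(position, orientation): joint-space move of the TCP to a pose.
- bot.line_to(position, orientation=None, v=0.15, guard=None): straight line of the TCP; orientation=None keeps the orientation; v is the mean speed in m/s. With guard (N) it stops when the force on the tool has changed by that much, and returns True; else False.
- bot.goto_joints(angles): joint-space move.
- bot.gripper_open() and bot.grab(): open the fingers fully, or close them until they stop; the grip force is fixed at half the most.
- bot.wait(seconds).
- bot.ik(position, orientation): joint angles nearest the present ones, or None.
- bot.observe(): the state.
- read_camera(name): name is "scene" or "top"; returns a dict with "color" (384x512x3 uint8, blue, green, red), "range_z" (384x512 float32, m along the optical axis (not along the pixel's ray), 0 where there is no reading), "K" (3x3 intrinsics, pixels), "k1" (the pictures are not rectified: a ray, as slopes to the right and down, at radius r is drawn at 1 + k1 r^2 times it, then the intrinsics apply), "R" (3x3) and "t" (3): a world point X has camera coordinates R X + t. Camera axes: x right, y down, z forward; pixel columns grow to the right and rows downward; lengths in m; the calibration is good to about 2 mm. A picture is of the moment at which its call begins.
A pose or a line that the arm cannot do raises bot.PlanningError and nothing moves.
- bot.job_done(): hands the job in, once; it reports no verdict.
Trained networks look in a picture, given as the dict that the camera call returned (one of the last four; its "shot" number tells which), for a name from the list of things; names that differ only in an ending like _2 or _b are one class to them, and where a whole thing is asked for, a point or a joint stands for the part that bears it (a point fixed in the world has none). Each returns a list of dicts, best first, with "score" (0 to 1); they miss things now and then, are a little off and sometimes report something else, mostly with a low value. They report only what shows in the picture. A call takes as long as a camera call.
- find_in(target, picture): "box" ([left, top, right, bottom] in pixels, round what is visible of it).
- cut_out(target, picture): "mask" (384x512 bool, what is visible of it) and "box" ([left, top, right, bottom] in pixels, round what is visible of it).
The state is a dict: "t": time; "joint_pos": joint angles; "joint_velocities": joint speeds; "tau": joint torques, N m; "eef_pos": TCP position; "eef_rot": TCP orientation; "force": force on the tool from outside, world axes, zero at the start; "torque": the same for the moment, N m; "grip_width": finger opening in m.
Only numpy, scipy, OpenCV 4.12 (cv2) and the standard library are available. Lean on these libraries where they do the work, as an engineer would, in place of code of your own. Each camera call takes 0.05 s, during which the arm holds its last target. There are 200 camera calls.

### The job

Put the four steel press mandrels back into the pale wooden stand, each standing upright on the floor of the pocket made for its foot, so that by flange width they run in order from the smallest pocket to the largest. Leave the jar and the roll of black tape where they are.

Things in the scene. Friction and masses are not known exactly. Their poses are not given: they have to be found in the camera images.
- mandrel_a_mid (a point): Second smallest of four bare steel press mandrels (a round pin on a round foot flange), loose, standing upright: flange 30 mm across and 12 mm thick, pin 16 mm, 50 mm high in all, about 0.09 kg. The point is on its axis, half-way up (25 mm above its underside); z along the pin, upward. Pick it from above by the pin, above the flange; the pin's last 15 mm taper.
- mandrel_b_mid (a point): Largest of four bare steel press mandrels (a round pin on a round foot flange), loose, standing upright: flange 54 mm across and 12 mm thick, pin 30 mm, 62 mm high in all, about 0.3 kg. The point is on its axis, half-way up (31 mm above its underside); z along the pin, upward. Pick it from above by the pin, above the flange; the pin's last 15 mm taper.
- mandrel_c_mid (a point): Smallest of four bare steel press mandrels (a round pin on a round foot flange), loose, standing upright: flange 19 mm across and 11 mm thick, pin 10 mm, 60 mm high in all, about 0.07 kg. The point is on its axis, half-way up (30 mm above its underside); z along the pin, upward. Pick it from above by the pin, above the flange; the pin's last 15 mm taper.
- mandrel_d_mid (a point): Second largest of four bare steel press mandrels (a round pin on a round foot flange), loose, standing upright: flange 42 mm across and 11 mm thick, pin 22 mm, 70 mm high in all, about 0.2 kg. The point is on its axis, half-way up (35 mm above its underside); z along the pin, upward. Pick it from above by the pin, above the flange; the pin's last 15 mm taper.
- pocket_1: Smallest of four round pockets in a row in a fixed pale wooden stand (84 x 233 mm, 20 mm high), with a black rubber floor pad: 29 mm across, 2.5 mm bevel at the mouth, for the 19 mm flange. Origin: pocket centre, 10.5 mm above the bench; the pad's top, where a mandrel stands, is 1.5 mm higher and the stand's top face 9.5 mm higher. z up, y along the row towards the largest pocket; neighbour spacings 43, 55, 67.5 mm from the small end.
- pocket_2: Second smallest of four round pockets in a row in a fixed pale wooden stand (84 x 233 mm, 20 mm high), with a black rubber floor pad: 41 mm across, 2.5 mm bevel at the mouth, for the 30 mm flange. Origin: pocket centre, 10.5 mm above the bench; the pad's top, where a mandrel stands, is 1.5 mm higher and the stand's top face 9.5 mm higher. z up, y along the row towards the largest pocket; neighbour spacings 43, 55, 67.5 mm from the small end.
- pocket_3: Second largest of four round pockets in a row in a fixed pale wooden stand (84 x 233 mm, 20 mm high), with a black rubber floor pad: 53 mm across, 2.5 mm bevel at the mouth, for the 42 mm flange. Origin: pocket centre, 10.5 mm above the bench; the pad's top, where a mandrel stands, is 1.5 mm higher and the stand's top face 9.5 mm higher. z up, y along the row towards the largest pocket; neighbour spacings 43, 55, 67.5 mm from the small end.
- pocket_4: Largest of four round pockets in a row in a fixed pale wooden stand (84 x 233 mm, 20 mm high), with a black rubber floor pad: 66 mm across, 2.5 mm bevel at the mouth, for the 54 mm flange. Origin: pocket centre, 10.5 mm above the bench; the pad's top, where a mandrel stands, is 1.5 mm higher and the stand's top face 9.5 mm higher. z up, y along the row towards the largest pocket; neighbour spacings 43, 55, 67.5 mm from the small end.
- pin_jar_mid (a point): Bystander: clear jar with a blue-green lid, 56 mm across, 74 mm high, standing loose on the bench; the point is at its centre, 37 mm above the bench. To be left alone.
- black_tape_mid (a point): Bystander: roll of black tape lying flat and loose on the bench, 59 mm across, 19 mm high; the point is at its centre, 9.5 mm above the bench. To be left alone. Beyond it stands the blue press; its air regulator and fitting overhang the bench from x = 0.59 m on, right of y = -0.03 m, 0.14 to 0.32 m up: swing past on the robot's side of it.

How it is judged:
By the outcome, as a careful person would: the job done as asked, in the order asked, and still so for the second after the job is handed in, with the robot touching nothing.
It also fails if it takes over 102 s, if anything falls off the work surface, if the arm or the gripper's body presses on something with over 40 N, if the wrist force passes 120 N, or if a joint passes its speed limit or range.

## Working session

There is one attempt and no reset: what is moved stays moved. The work goes in short steps, each a Python script; the robot and the scene stay as the last script left them, time stands still between calls to the robot, and variables do not carry over. Pictures are saved under pics/ and viewed, about 12 in all and at most 16, crops included, and the job is handed in when it is done.

```bash
mkdir -p pics; ls; python3 - <<'E'
from workcell import bot, read_camera, find_in, cut_out
import cv2, numpy as np
for n in ("scene","top"):
    p=read_camera(n); cv2.imwrite(f"pics/{n}0.png",p["color"])
    print(n,p["K"].tolist(),p["k1"],np.round(p["R"],3).tolist(),np.round(p["t"],3).tolist(), np.round(-p["R"].T@p["t"],3))
    for t in ["mandrel_a_mid","pocket_1","pin_jar_mid","black_tape_mid"]:
        for d in find_in(t,p)[:6]: print(t,np.round(d["box"],1),round(d["score"],2))
print(bot.observe())
E
```

```text
pics
scene [[475.99443258792087, 0.0, 251.62865969914273], [0.0, 475.99443258792087, 198.02415585196403], [0.0, 0.0, 1.0]] -0.11609435328933279 [[0.137, 0.991, 0.004], [0.804, -0.109, -0.584], [-0.578, 0.083, -0.812]] [-0.132, -0.352, 1.673] [ 1.269 -0.047  1.152]
mandrel_a_mid [164.1 186.6 171.9 198.6] 0.41
pocket_1 [300.8 197.6 314.3 209.5] 0.67
pocket_1 [290.4 213.2 311.5 226.6] 0.6
pocket_1 [307.3 192.2 316.6 196.1] 0.57
pin_jar_mid [334.8 147.  354.2 178.2] 0.63
top [[437.0315738938775, 0.0, 259.988977738694], [0.0, 437.0315738938775, 178.31255418006913], [0.0, 0.0, 1.0]] -0.01680559969199146 [[0.017, -1.0, -0.015], [-0.981, -0.014, -0.192], [0.192, 0.018, -0.981]] [0.05, 0.481, 1.223] [0.237 0.035 1.294]
mandrel_a_mid [335.6 202.1 345.1 213.8] 0.6
pocket_1 [217.5 128.3 239.3 149.9] 0.89
pocket_1 [205.6 148.8 221.  165.1] 0.76
pocket_1 [192.  178.7 202.5 190.9] 0.61
pocket_1 [202.  169.9 214.2 179.6] 0.58
pin_jar_mid [144.3 200.4 171.2 221.6] 0.83
black_tape_mid [351.8 167.7 368.9 183.9] 0.71
{'t': 0.5, 'joint_pos': array([-7.24212234e+01,  7.20687955e+00, -2.27020524e+00,  8.05244231e+01,
        1.11760475e-03,  9.00001878e+01]), 'joint_velocities': array([-0.01821011, -0.03546901,  0.14998352,  0.0590426 , -0.1526232 ,
       -0.01832788]), 'tau': array([ 1.51480499e-04, -4.35287619e+01,  3.52826214e+01,  2.06306489e-03,
        8.87244983e-05, -3.08863612e-06]), 'eef_pos': array([ 0.15855388, -0.50044921,  0.23129271]), 'eef_rot': array([143.4553409 ,  89.9981231 ,  71.03392977]), 'force': array([-0.40703139,  0.37114444,  0.14017907]), 'torque': array([-0.02549798, -0.01409785, -0.01404959]), 'grip_width': 0.0856591767330976}
```

View pics/top0.png

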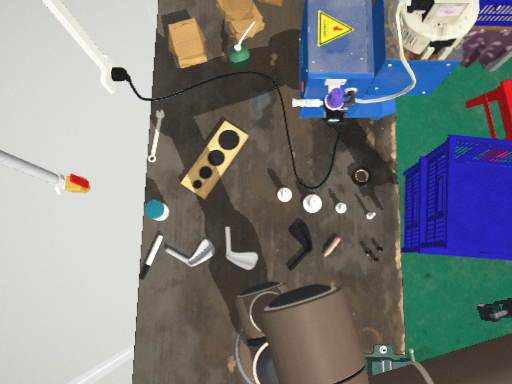

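View pics/scene0.png

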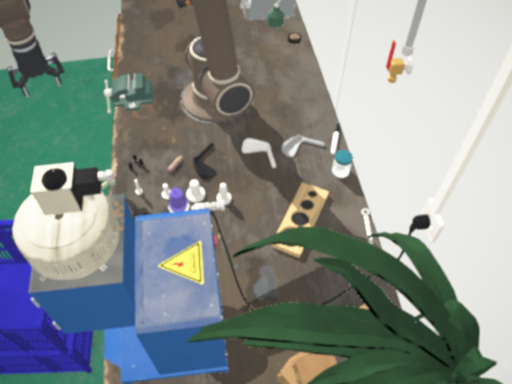

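The top picture shows four white mandrels at about (284,194), (312,203), (340,208) and (370,214). The stand runs from (196,185) at its small end to (229,139) at its large end. The jar is at (156,210) and the tape at (361,175). Next I'll convert these to world positions.

```bash
cat > h.py <<'E'
from workcell import bot, read_camera, find_in, cut_out
import cv2, numpy as np
def rays(p,uv):
    d=np.array([p["k1"],0,0,0,0.])
    uv=np.asarray(uv,float).reshape(-1,1,2)
    n=cv2.undistortPoints(uv,p["K"],d).reshape(-1,2)
    return np.c_[n,np.ones(len(n))]
def cloud(p):
    v,u=np.mgrid[:384,:512]
    r=rays(p,np.c_[u.ravel(),v.ravel()])
    X=(r*p["range_z"].reshape(-1,1)-p["t"])@p["R"]
    return X.reshape(384,512,3)
def at_z(p,uv,z):
    r=rays(p,uv)@p["R"]; c=-p["R"].T@p["t"]
    return c+r*((z-c[2])/r[:,2])[:,None]
def project(p,X):
    c=X@p["R"].T+p["t"]
    return cv2.projectPoints(np.asarray(X,float).reshape(-1,1,3),cv2.Rodrigues(p["R"])[0],p["t"],p["K"],np.array([p["k1"],0,0,0,0.]))[0].reshape(-1,2)
E
python3 - <<'E'
from h import *
p=read_camera("top"); X=cloud(p)
print("bench z",[np.round(X[v,u],4).tolist() for u,v in [(260,210),(330,240),(240,210),(380,190)]])
for i,(u,v) in enumerate([(284,194),(312,203),(340,208),(370,214),(361,175)]):
    w=X[v-14:v+15,u-14:u+15].reshape(-1,3); 
    b=np.median(w[:,2]); 
    s=w[w[:,2]>.03]; t=np.percentile(w[:,2],99)
    top=w[w[:,2]>t-.006]; print(i,"z99",round(t,4),"top",np.round(top.mean(0),4),len(top),"all",np.round(s.mean(0),4) if len(s) else None,len(s))
for t in ["mandrel_a_mid","mandrel_b_mid","mandrel_c_mid","mandrel_d_mid"]:
    for d in cut_out(t,p)[:5]: print(t,np.round(d["box"]),round(d["score"],2))
for d in cut_out("pocket_1",p)[:5]:
    b=d["box"]; m=d["mask"]; vu=np.argwhere(m).mean(0); print(np.round(b,1),np.round(at_z(p,[[vu[1],vu[0]]],.02),4),round(d["score"],2),m.sum())
c=p["color"][110:230,140:400]
cv2.imwrite("pics/topcrop.png",cv2.resize(c,None,fx=3,fy=3,interpolation=cv2.INTER_CUBIC))
# stand top: pale pixels at z~0.02
m=(abs(X[...,2]-.02)<.006)&(p["color"][...,2]>150)&(p["color"][...,0]<p["color"][...,2]-30)
m[:110]=0;m[210:]=0;m[:,:170]=0;m[:,255:]=0
uv=np.argwhere(m)[:,::-1]; P=X[m][:,:2]
r=cv2.minAreaRect(P.astype(np.float32)); print("stand rect",r,len(uv),X[m][:,2].mean())
E
```

```text
bench z [[0.3937, 0.0568, 0.0007], [0.3084, -0.1496, 0.002], [0.3932, 0.1165, -0.0031], [0.46, -0.3024, -0.0044]]
0 z99 0.0705 top [ 0.4269 -0.0096  0.1454] 32 all [ 0.4307 -0.0104  0.1044] 56
1 z99 0.065 top [ 0.3959 -0.0811  0.194 ] 56 all [ 0.4022 -0.0854  0.1309] 99
2 z99 0.0501 top [ 0.3884 -0.1598  0.1573] 23 all [ 0.3906 -0.1633  0.1327] 29
3 z99 0.0613 top [ 0.3035 -0.1027  0.7244] 13 all [ 0.3382 -0.1755  0.4121] 24
4 z99 0.0227 top [ 0.4928 -0.2368  0.0386] 133 all [0.2369 0.0352 1.2935] 2
mandrel_a_mid [339. 201. 344. 214.] 0.45
mandrel_a_mid [217. 128. 238. 148.] 0.39
mandrel_b_mid [304. 193. 322. 213.] 0.72
mandrel_d_mid [280. 187. 291. 204.] 0.57
[208.2 148.2 225.7 164.6] [[0.5466 0.1914 0.02  ]] 0.62 179
[217.  131.8 240.  149.3] [[0.6038 0.1571 0.02  ]] 0.62 335
[199.8 171.3 211.4 180.7] [[0.5015 0.2209 0.02  ]] 0.56 121
stand rect ((0.5445266962051392, 0.19590789079666138), (0.0834537148475647, 0.23233875632286072), 57.74022674560547) 1229 0.01928159447095019
```

View pics/topcrop.png

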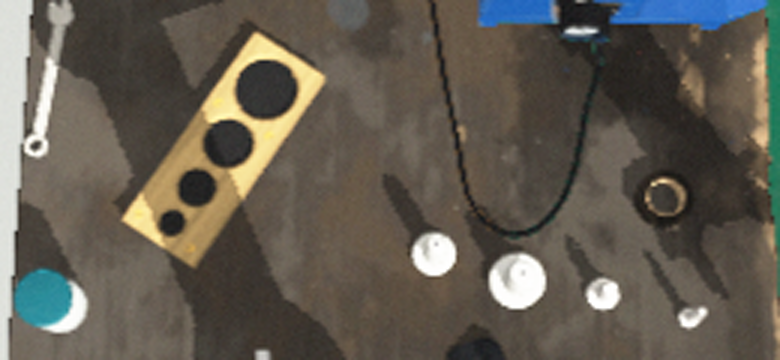

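The crop shows left to right D, B, A, C at crop pixels (434,254), (517,281), (603,294) and (690,315); their sizes and heights agree. All the pockets are empty. I'll fit silhouettes now.

```bash
cat >> h.py <<'E'
from scipy.optimize import minimize
DIM=dict(a=(.030,.012,.016,.050),b=(.054,.012,.030,.062),c=(.019,.011,.010,.060),d=(.042,.011,.022,.070))
GUESS=dict(d=(285,195),b=(312,204),a=(341,208),c=(370,215))
S=8
th=np.linspace(0,2*np.pi,40,endpoint=False); C=np.c_[np.cos(th),np.sin(th)]
def sil(p,k,xy,box,z0=0):
    f,ft,d,h=DIM[k]; u0,v0,u1,v1=box; im=np.zeros(((v1-v0)*S,(u1-u0)*S),np.uint8)
    ring=lambda r,z: np.c_[np.array(xy)+C*r,np.full(40,z0+z)]
    for P in ([ring(f/2,0),ring(f/2,ft)],[ring(d/2,ft),ring(d/2,h-.015)],[ring(d/2,h-.015),ring(d/2*.6,h)]):
        q=(project(p,np.vstack(P))-[u0,v0]+.5)*S
        cv2.fillConvexPoly(im,cv2.convexHull(q.astype(np.float32)).astype(np.int32),255)
    return cv2.resize(im,(u1-u0,v1-v0),interpolation=cv2.INTER_AREA)/255.
def fit(p,k,xy0,z0=0):
    """fit xy: silhouette against brightness"""
    uv=project(p,[[*xy0,z0+.02]])[0].astype(int); box=(uv[0]-16,uv[1]-18,uv[0]+17,uv[1]+17)
    g=p["color"][box[1]:box[3],box[0]:box[2]].min(2).astype(float)
    g=np.clip((g-90)/(200-90),0,1)
    return min((minimize(lambda x:((sil(p,k,x,box,z0)-g)**2).sum(),np.array(xy0)+o,method="Nelder-Mead",options=dict(initial_simplex=np.array(xy0)+o+np.array([[0,0],[.006,0],[0,.006]]),xatol=1e-4)) for o in np.array([[0,0],[.004,.004],[-.004,-.004]])),key=lambda r:r.fun)
E
python3 - <<'E'
from h import *
import json
p=read_camera("top"); X=cloud(p); out={}
for k,uv in GUESS.items():
    xy=at_z(p,[uv],DIM[k][3]/2)[0,:2]; r=fit(p,k,xy); out[k]=r.x.tolist()
    print(k,np.round(xy,4),np.round(r.x,4),"res",round(r.fun,1))
# pockets
ctr=np.array([.5445,.1959]); best=None
g=p["color"].max(2)
e=np.array([.604-.5015,.157-.2209]); 
m=((g<70)&(np.linalg.norm(X[...,:2]-ctr,axis=2)<.13)).astype(np.uint8)
n,l,st,ce=cv2.connectedComponentsWithStats(m)
P=[]
for guess in [(229,139.5),(216,158),(205.5,172.5),(197,184)]:
    i=l[int(guess[1]),int(guess[0])]; q=at_z(p,[ce[i]],.015)[0]; P.append(q[:2]); print("pocket",i,ce[i].round(1),st[i],q.round(4))
P=np.array(P[::-1]); print("spacings",np.linalg.norm(np.diff(P,axis=0),axis=1).round(4))
s=np.array([0,.043,.098,.1655]); s0=s-s.mean(); c=P.mean(0); d=s0@(P-c); d/=np.linalg.norm(d)
L=c+s0[:,None]*d; print("dir deg",np.degrees(np.arctan2(d[1],d[0])),L.round(4).tolist(),"resid",(P-L).round(4).tolist())
off=np.array([-.092,-.049,.006,.0735]); print("from rect",(ctr+off[:,None]*d).round(4).tolist())
out["pockets"]=L.tolist(); json.dump(out,open("fit.json","w"))
for t in ("jar",(156,210)),("tape",(361,175)): print(t[0],at_z(p,[t[1]],.074 if t[0]=="jar" else .019).round(3))
# clutter heights in sweeps
for k in "abcd":
    x=np.array(out[k])
    for yaw in (-30,-12,0,15,30):
        a=np.radians(yaw); D=X[...,:2]-x; l_=D@[np.cos(a),np.sin(a)]; w=D@[-np.sin(a),np.cos(a)]
        s_=(abs(l_)<.065)&(abs(w)<.02)&(abs(l_)>DIM[k][0]/2+.008)&(X[...,2]<.3); print(k,yaw,np.percentile(X[s_][:,2],99).round(3),end=" | ")
    print()
E
```

```text
d [ 0.4345 -0.0158] [ 0.441 -0.015] res 1.5
b [ 0.4098 -0.0946] [ 0.4153 -0.0972] res 2.9
a [ 0.4001 -0.1795] [ 0.4036 -0.1818] res 2.3
c [ 0.3804 -0.262 ] [ 0.3813 -0.2666] res 2.7
pocket 7 [228.3 139.3] [219 130  20  19 290] [0.6063 0.1566 0.015 ]
pocket 12 [215.6 157.4] [208 150  16  16 185] [0.5493 0.1932 0.015 ]
pocket 14 [205.1 172.1] [200 167  12  12 110] [0.5035 0.2229 0.015 ]
pocket 17 [197.  183.8] [194 180   7   8  47] [0.4674 0.2456 0.015 ]
spacings [0.0427 0.0546 0.0677]
dir deg -32.72122346777716 [[0.4672, 0.246], [0.5033, 0.2227], [0.5496, 0.193], [0.6064, 0.1565]] resid [[0.0002, -0.0004], [0.0002, 0.0002], [-0.0003, 0.0002], [-0.0001, 0.0]]
from rect [[0.4671, 0.2456], [0.5033, 0.2224], [0.5495, 0.1927], [0.6063, 0.1562]]
jar [[0.38  0.348 0.074]]
tape [[ 0.5   -0.242  0.019]]
a -30 0.005 | a -12 0.005 | a 0 0.006 | a 15 0.006 | a 30 0.006 | 
b -30 0.009 | b -12 0.012 | b 0 0.011 | b 15 0.01 | b 30 0.01 | 
c -30 0.006 | c -12 0.006 | c 0 0.006 | c 15 0.005 | c 30 0.005 | 
d -30 0.009 | d -12 0.007 | d 0 0.006 | d 15 0.005 | d 30 0.005 |
```

```bash
python3 - <<'E'
from h import *
import json
o=json.load(open("fit.json")); p=read_camera("top"); X=cloud(p)
c=p["color"]; box=(265,175,395,230); im=cv2.resize(c[box[1]:box[3],box[0]:box[2]],None,fx=6,fy=6,interpolation=cv2.INTER_NEAREST)
for k in "abcd":
    s=cv2.resize(sil(p,k,o[k],box),None,fx=6,fy=6)
    cs,_=cv2.findContours((s>.5).astype(np.uint8),0,1); cv2.drawContours(im,cs,-1,(0,0,255),1)
    h=DIM[k][3]; m=(np.linalg.norm(X[...,:2]-o[k],axis=2)<DIM[k][2]/2+.006)&(X[...,2]>h-.02)&(X[...,2]<h+.015)
    print(k,o[k],X[m].mean(0).round(4),m.sum())
cv2.imwrite("pics/ov.png",im)
E
```

```text
a [0.40359448904701567, -0.1817638209456011] [ 0.4021 -0.1781  0.046 ] 27
b [0.4152549552666177, -0.09721477415588364] [ 0.4133 -0.0937  0.0582] 85
c [0.38131884080991824, -0.2666120403491741] [ 0.3798 -0.2625  0.0551] 13
d [0.4410480325800775, -0.014997051388090783] [ 0.439  -0.0122  0.0636] 46
```

View pics/ov.png

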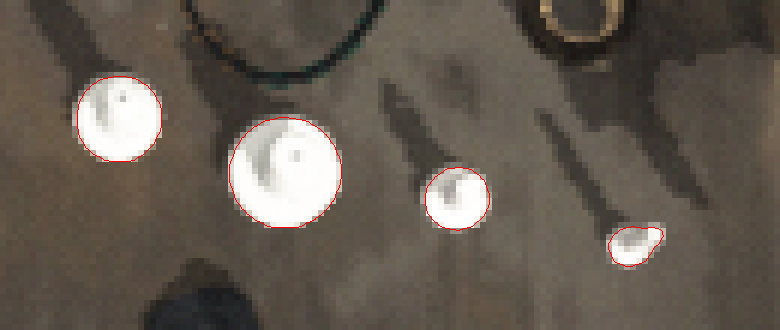

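The overlay matches all four outlines, so I'll start with D and check it before doing the rest.

```bash
cat >> h.py <<'E'
import json
ZP=dict(a=.0145,b=.016,c=.015,d=.016)
POCK=dict(c=0,a=1,d=2,b=3)
PICKYAW,PLACEYAW=-13,57.3
UP=.20
def show(m):
    s=bot.observe(); print(m,"t",round(s["t"],1),"pos",s["eef_pos"].round(4),"w",round(s["grip_width"],4),"F",s["force"].round(1))
def pick(k,xy):
    o=[0,90,PICKYAW]
    bot.move_pose([*xy,UP-.05],o); bot.line_to([*xy,ZP[k]],v=.12); bot.grab(); show("grab "+k)
    bot.line_to([*xy,UP],v=.2); show("lift")
def place(k,xy):
    o=[0,90,PLACEYAW]; z=ZP[k]+.012
    bot.move_pose([*xy,UP],o); bot.line_to([*xy,z+.012],v=.2); bot.wait(.2); show("above")
    hit=bot.line_to([*xy,z-.002],v=.03,guard=5); show("down hit=%s want z %.4f"%(hit,z))
    bot.gripper_open(); bot.line_to([*xy,UP-.02],v=.2); show("up")
def do(k):
    f=json.load(open("fit.json")); pick(k,f[k])
    if bot.observe()["grip_width"]<DIM[k][2]-.004: raise SystemExit("missed")
    place(k,f["pockets"][POCK[k]])
E
python3 - <<'E'
from h import *
f=json.load(open("fit.json"))
for k in "abcd":
    for q,y,z in ((f[k],PICKYAW,ZP[k]),(f["pockets"][POCK[k]],PLACEYAW,UP)):
        j=bot.ik([*q,z],[0,90,y]); print(k,None if j is None else np.round(j,0))
do("d")
p=read_camera("top"); cv2.imwrite("pics/d.png",cv2.resize(p["color"][110:230,140:400],None,fx=3,fy=3,interpolation=cv2.INTER_CUBIC))
E
```

```text
a [-24.   4. -34.  52.   0.  79.]
a [24. 10. -3. 77.  0. 57.]
b [-13.   2. -36.  52.   0.  90.]
b [14. 18.  8. 79.  0. 47.]
c [-35.   6. -31.  52.   0.  68.]
c [28.  8. -6. 77.  0. 60.]
d [ -2.   4. -34.  52.   0. 101.]
d [19. 14.  1. 78.  0. 52.]
grab d t 4.8 pos [ 0.4412 -0.015   0.0163] w 0.0208 F [-0.5  1.   4. ]
lift t 5.9 pos [ 0.4404 -0.015   0.1987] w 0.0205 F [ 0.5 -0.6 -2.4]
above t 8.0 pos [0.5505 0.1933 0.0414] w 0.0207 F [-0.6  0.3 -1.3]
down hit=True want z 0.0280 t 8.4 pos [0.5497 0.1931 0.0283] w 0.0208 F [-0.2 -0.5  4.5]
up t 9.9 pos [0.5491 0.1929 0.1788] w 0.0855 F [-0.2 -0.5 -0.3]
```

View pics/d.png

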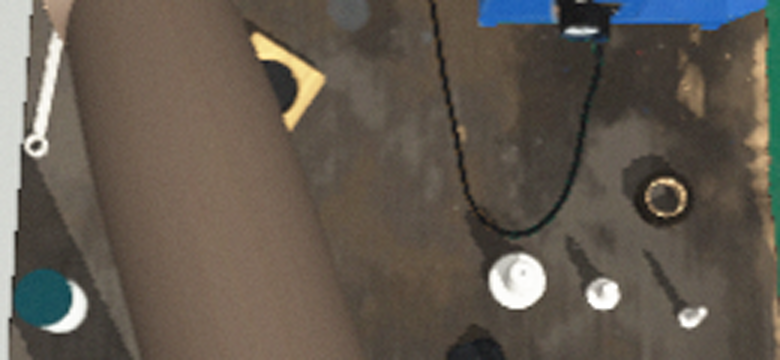

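The arm hides the stand in this picture. The contact height matched (0.0283 m against 0.0280 m), and the others haven't moved. I'll do B, then look at both while the arm is over A.

```bash
python3 - <<'E'
from h import *
do("b")
f=json.load(open("fit.json")); bot.move_pose([*f["a"],UP-.05],[0,90,PICKYAW])
p=read_camera("top"); cv2.imwrite("pics/db.png",cv2.resize(p["color"][110:230,140:400],None,fx=3,fy=3,interpolation=cv2.INTER_CUBIC))
for k in "db":
    q=f["pockets"][POCK[k]]; r=fit(p,k,q,.012); print(k,((r.x-q)*1000).round(1),"mm res",round(r.fun,1))
E
```

```text
grab b t 13.0 pos [ 0.4154 -0.0973  0.0165] w 0.0287 F [-2.2 -0.   5.8]
lift t 14.1 pos [ 0.4146 -0.097   0.1986] w 0.0287 F [-0.3  0.3 -3.5]
above t 16.5 pos [0.6073 0.1567 0.0415] w 0.0284 F [ 0.7  0.6 -2.9]
down hit=True want z 0.0280 t 16.9 pos [0.6065 0.1566 0.0285] w 0.0286 F [-1.2  0.2  5.8]
up t 18.4 pos [0.6059 0.1564 0.1788] w 0.0851 F [ 0.6 -0.6 -0.2]
d [-2.2 -0.9] mm res 231.4
b [-2.4 -1. ] mm res 107.8
```

View pics/db.png

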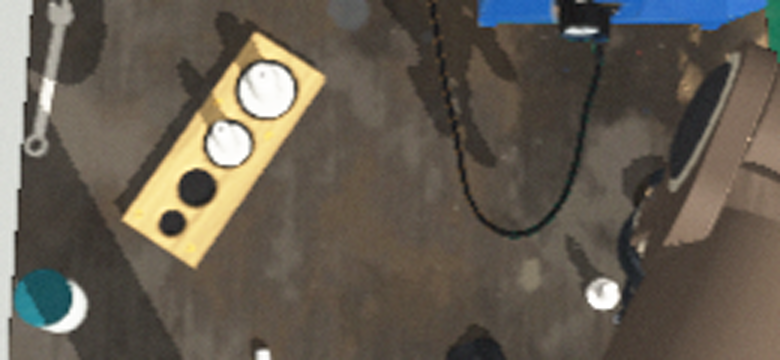

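B (crop pixel 268,89) and D (228,144) stand upright and centred in their pockets. The large fit residuals come from the bright wood, so the fit isn't usable there. Next A and C.

```bash
python3 - <<'E'
from h import *
do("a"); do("c")
f=json.load(open("fit.json")); bot.move_pose([.3,-.25,.25],[0,90,PICKYAW])
p=read_camera("top"); cv2.imwrite("pics/end.png",cv2.resize(p["color"][110:230,140:300],None,fx=5,fy=5,interpolation=cv2.INTER_CUBIC))
X=cloud(p)
for k in "cadb":
    q=np.array(f["pockets"][POCK[k]]); m=np.linalg.norm(X[...,:2]-q,axis=2)<DIM[k][2]/2+.006
    t=X[m][:,2].max(); s=m&(X[...,2]>t-.012); print(k,"top",t.round(4),"want",.012+DIM[k][3],"xy off mm",((X[s].mean(0)[:2]-q)*1000).round(1))
q=read_camera("scene"); cv2.imwrite("pics/ends.png",cv2.resize(q["color"][130:270,250:390],None,fx=4,fy=4,interpolation=cv2.INTER_CUBIC))
for t,z in ("pin_jar_mid",0),("black_tape_mid",0):
    print(t,[(np.round(d["box"],1),round(d["score"],2)) for d in find_in(t,p)[:1]])
E
```

```text
grab a t 22.1 pos [ 0.4037 -0.1818  0.0148] w 0.0135 F [-0.2 -0.6  2.9]
lift t 23.2 pos [ 0.403  -0.1815  0.1988] w 0.0137 F [-0.2  0.  -0.7]
above t 25.9 pos [0.5042 0.2231 0.0398] w 0.0135 F [ 0.5  0.1 -1.3]
down hit=True want z 0.0265 t 26.3 pos [0.5034 0.2228 0.0268] w 0.0137 F [-0.5 -0.1  5.1]
up t 27.9 pos [0.5029 0.2225 0.1788] w 0.0855 F [-0.3 -0.3 -0.5]
grab c t 31.7 pos [ 0.3814 -0.2667  0.0152] w 0.0077 F [-0.7  0.1  1.6]
lift t 32.8 pos [ 0.3808 -0.2663  0.1988] w 0.008 F [-0.8  0.5 -1.4]
above t 35.8 pos [0.468  0.2464 0.0402] w 0.0077 F [ 0.9  0.5 -0.7]
down hit=True want z 0.0270 t 36.2 pos [0.4672 0.2461 0.0272] w 0.0076 F [-0.3 -1.6  4.6]
up t 37.9 pos [0.4667 0.2457 0.1789] w 0.0852 F [-0.5 -0.8 -0.9]
c top 0.0724 want 0.072 xy off mm [-4.4 -3.4]
a top 0.0646 want 0.062 xy off mm [-3.9 -2.8]
d top 0.0865 want 0.082 xy off mm [-3.4 -1.4]
b top 0.0782 want 0.074 xy off mm [-3.8 -0.3]
pin_jar_mid [(array([145.3, 201.6, 169.9, 220.2]), 0.74)]
black_tape_mid [(array([352.7, 167.4, 367.8, 184.7]), 0.68)]
```

View pics/end.png

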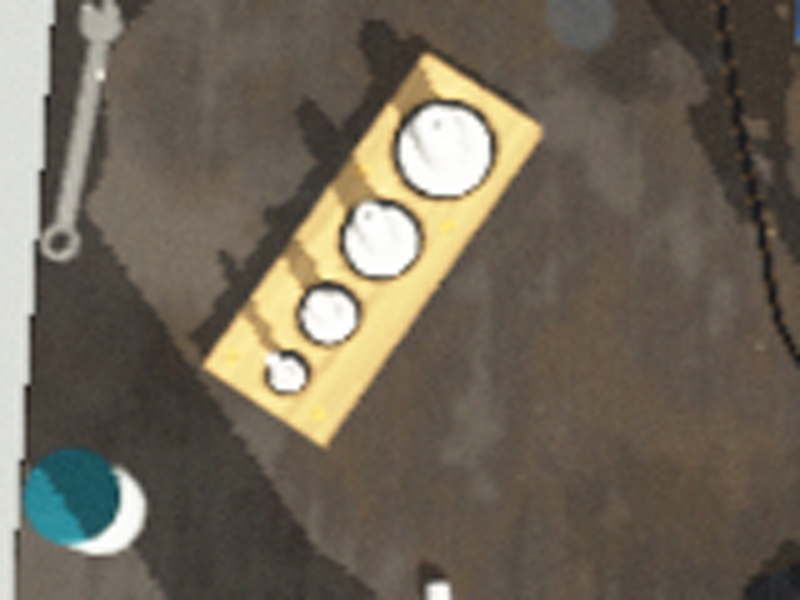

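View pics/ends.png

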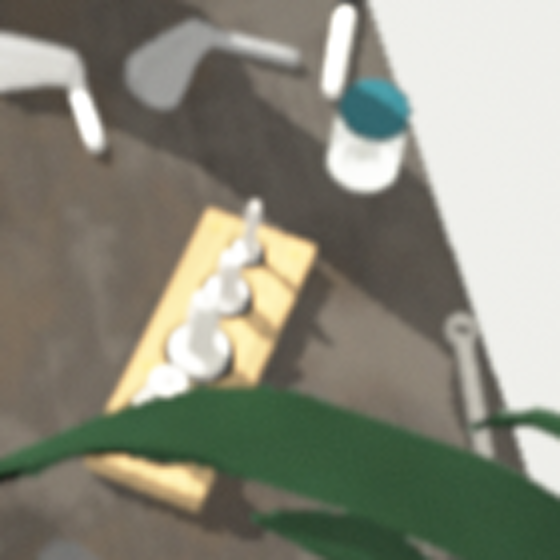

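All four flanges lie inside dark, even pocket rims: end-crop pixels C (287,372), A (329,315), D (381,240), B (445,150). The scene view shows C, A and D upright, while leaves partly hide B. The jar and tape haven't moved.

```bash
python3 -c "
from workcell import bot
print(bot.observe()['t']); bot.job_done()"
```

```text
39.9917
the job is handed in; nothing more can be done
```

All four mandrels are back in the stand, in order from the smallest pocket to the largest (C, A, D, B). I handed the job in at about 40 s, with the gripper open and clear of everything.

- **Seating:** each mandrel touched the pocket floor within 0.5 mm of the expected height. In the last top view every flange sits centred inside its pocket rim.
- **Upright:** the scene view shows C, A and D standing straight. Leaves partly hide B there, so for B I rely on the top view and its contact height.
- **Left alone:** the jar is where it was, and so is the tape, within about 2 pixels.
- **Checks that disagreed:**
  - The depth camera put the tops 0.4–4.5 mm too high and 3–6 mm off centre. I put that down to depth noise and its seeing mostly the near side of each pin.
  - The outline fit to B and D in the stand gave no usable result because the wood is also bright.
  - The gripper read 1–2.5 mm narrower than each pin, but every grasp held.

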